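# Shut down the plate shaker and press its cover flush

## Task

Shut down the plate shaker for the day. First turn its black speed knob fully anticlockwise to the off stop; then lay the blue cover plate in the shaker's rectangular recess, white rib up, and press it down gently, without dropping or banging it in, until it sits fully home, level and flush with the white deck all round. Leave the knob off and the other loose things on the bench where they are.

Things in the scene. Friction and masses are not known exactly. Their poses are not given: they have to be found in the camera images.
- shaker: Plate shaker, fixed: 190 (x) x 270 (y) x 90 mm high, grey sides, flat white deck on top. Origin: centre of its underside; x points away from the robot, y left, z up. In the deck a dark-floored rectangular recess, 98 (x) x 138 (y) x 12 mm deep, centred 45 mm to +y of the origin; the speed knob stands 92 mm to -y of it on a grey disc 80 mm wide, green tick = off.
- seat (a point): Centre of the recess floor, 78 mm above the bench; axes as the shaker's; 4 mm play on each side of the cover. Two orange bars across it, 50 mm to each side along y, stand 5 to 8 mm out of the rigid floor at first; the cover rests on them, proud of the deck, perhaps tilted. 5 N slides a bar down and it stays (no spring): 10 N on the cover's middle sends both down, the cover's blue face then flush.
- cover: Loose flat blue plate, 90 (x) x 130 (y) x 12 mm, 100 to 200 g, with a white grip rib on the middle of its top: 16 mm (x) thick, 70 mm (y) long, 26 mm tall (rib top 38 mm above the underside). Origin: centre of the underside; z up. Lies on the bench, rib up, left or right of the shaker; fits the recess either way round.
- speed_knob (a joint): Speed knob angle, rad: 0 = off, at the anticlockwise stop (rigid); grows clockwise seen from above, up to 2.4. Starts at 0.7 to 1.4. Needs about 0.04 N m and stays where it is left.
- speed_knob_grip (a point): Point on the knob's vertical axis at the height to grip: 92 mm to -y of the shaker's origin. The black knob (56 mm across) carries an upright bar, 53 mm long, 14 mm thick, 32 mm tall, its top 44 mm above the deck, 7 mm above this point. At joint value 0 the bar lies along the shaker's x, its white pointer line on the -x half.
- tipbox_red: Tip box, red with a white top, 89 x 129 x 75 mm; a bystander beside the shaker, on the side where the cover is not. Origin: centre of underside.
- jar: Clear jar with yellow cap, 64 mm across, 75 mm high; a bystander. Origin: centre of underside.
- tape: White tape roll lying flat, 60 mm across, 25 mm high; a bystander. Origin: centre of underside.
- microplate: White well plate, 85 x 127 x 14 mm, without a rib; a bystander behind the shaker. Origin: centre of underside.
There are look-alikes about, which are no part of the job. Leave any orange or red look-alike of the cover alone.

How it is judged:
By the outcome, as a careful person would: the job done as asked, in the order asked, and still so for the second after the job is handed in, with the robot touching nothing.
It also fails if it takes over 61 s, if anything falls off the work surface, if the arm or the gripper's body presses on something with over 40 N, if the wrist force passes 120 N, or if a joint passes its speed limit or range.

## Robot

A 7-joint arm with a two-finger parallel gripper is mounted at the origin on the work surface. World frame = base frame: x ahead of the robot, y to its left, z up, the work surface at z = 0. Lengths are in m, angles in rad, forces in N, time in s.
With the tool pointing down it reaches from about 0.425 to 0.925 m from the base axis. Payload 6.8 kg.
Tool frame: the origin (TCP) lies at the very end of the fingers, on their centre line; the grasp point (between the pads) lies 19 mm behind it; z points along the fingers, y is the line along which they close (so a half turn about z gives the same grasp; the last joint's range is limited). The gripper opens to 85 mm and grips with 20 to 120 N. Pads are 22 mm wide; open, the fingers measure 114 mm over their backs; the gripper's body (76 mm by 85 mm) begins 54 mm behind the grasp point. The pads swing forward as they close: fully open they stand 13 mm farther back than shut.
Start: joints at [1.095, 0.477, 0.022, 1.555, -0.011, 1.109, -0.083], TCP at [0.243, -0.63, 0.231] pointing down, gripper open.
Joint ranges: [-2.96, 2.96], [-0.34, 2.1], [-1.41, 1.46], [0.24, 2.44], [-1.37, 4.51], [0.17, 1.92], [-2.96, 2.96]. Speed limits (rad/s): [2.39, 2.39, 3.14, 3.14, 3.14, 3.14, 3.14].

## Interface

Orientations are given as a unit quaternion [w, x, y, z].
In Python, from cell import sense, get_image, sign_off, regions_of, spot_point gives the robot as it stands. The module is installed in compiled form; this text tells all that it offers.
- The arm moves only by the tool send_rows, never from a script. Its arguments are lists of equal length, an entry for each row: "claw": the closure, from 0 (fully open) to 1 (shut); "linear": the shift along the tool's x, y, z in m, a list of three; "turn": the turn, a rotation vector about the tool's x, y, z in degrees, a list of three. In form: {"claw": [claw, ...], "linear": [[tx, ty, tz], ...], "turn": [[rx, ry, rz], ...]}. A call has 1 to 10 rows; each row shifts and turns the commanded pose from where the row before left it, along the tool's axes as they then stand; what a row does not reach is not made up. A row lasts 1/8 s, in which the tool goes at most 62.5 mm and 10.7 degrees, less where a joint would pass 70% of its speed; a pose out of reach is approached as far as the arm can. A call is refused whole if a number of a shift passes 0.0625 or a number of a turn 10.7, either way. A call with a gripper value outside its range is refused whole. The fingers move at their own pace and stop on an object; "newtons" is the grip in N (left out, the last holds). Time passes only in rows, so rows that do not move let the fingers close. It gives the time, the measured TCP pose, the force, the opening and the grip force at its end, in the units of the state.
- sense(): the state, without advancing time (a new reading comes with each control period).
- get_image(name): name is "scene" or "top" or "wrist"; returns a dict with "color" (420x560x3 uint8, red, green, blue), "range_z" (420x560 float32, m along the optical axis (not along the pixel's ray), 0 where there is no reading), "mtx" (3x3 intrinsics, pixels), "D" ([k1, k2, p1, p2, k3] as OpenCV has them; the pictures are not rectified), "position" and "orientation" of the camera in the world. Camera axes: x right, y down, z forward; pixel columns grow to the right and rows downward; lengths in m; the calibration is good to about 2 mm. A picture is of the moment at which its call begins.
- sign_off(): hands the job in; it is judged then, once.
Trained networks look in the newest picture that a camera, given by its name, has taken for a name from the list of things; names that differ only in an ending like _2 or _b are one class to them, and where a whole thing is asked for, a point or a joint stands for the part that bears it (a point fixed in the world has none). Each returns a list of dicts, best first, with "score" (0 to 1); they miss things now and then, are a little off and sometimes report something else, mostly with a low value. They report only what shows in the picture. A call takes as long as a camera call. They do not tell look-alikes from the thing itself.
- regions_of(thing, camera): "mask" (420x560 bool, what is visible of it) and "box" ([left, top, width, height] in pixels, round what is visible of it).
- spot_point(thing, camera): "centre" ([row, column] in pixels: a listed point, or the origin of a listed thing).
The state is a dict: "clock": time; "joint_pos": joint angles; "qd": joint speeds; "tau": joint torques, N m; "eef_pos": TCP position; "eef_rot": TCP orientation; "force": force on the tool from outside, world axes, zero at the start; "moment": the same for the moment, N m; "opening": finger opening in m; "grasp_force": force on a finger pad.
Only numpy, scipy, OpenCV 4.12 (cv2) and the standard library are available. Lean on these libraries where they do the work, as an engineer would, in place of code of your own. Each camera call takes 0.05 s, during which the arm holds its last target. There are 200 camera calls.

## Working session

There is one attempt and no reset: what is moved stays moved. The work goes in short steps, Python scripts to look and compute and a tool call to move; the robot and the scene stay as the last step left them, time stands still between calls to the robot, and variables do not carry over. Pictures are saved under pics/ and viewed, at most 10 in all, crops included, and the job is handed in when it is done.

Besides the shell and the picture viewer there is one more tool, called after ">>>" as a command line: name --argument value ..., lists and objects as JSON in quotes. send_rows: Moves the arm, as the interface text tells. Its arguments: {"type":"object","properties":{"claw":{"type":"array","items":{"type":"number"}},"linear":{"type":"array","items":{"type":"array","items":{"type":"number"}}},"turn":{"type":"array","items":{"type":"array","items":{"type":"number"}}},"newtons":{"type":"number"}},"required":["claw","linear","turn"]}

```bash
mkdir -p pics
cat > h.py <<'E'
import numpy as np, cv2
from scipy.spatial.transform import Rotation as R
from cell import sense,get_image,regions_of,spot_point,sign_off
def rot(q): return R.from_quat([q[1],q[2],q[3],q[0]]).as_matrix()
def pts(im,rc,z=None):
    "pixels (row,col) -> world; depth from image or given world-plane height z"
    rc=np.atleast_2d(np.asarray(rc,float))
    n=cv2.undistortPoints(rc[:,::-1].reshape(-1,1,2).copy(),im['mtx'],np.array(im['D'],float)).reshape(-1,2)
    d=np.c_[n,np.ones(len(n))]@rot(im['orientation']).T; p=np.array(im['position'])
    if z is None: s=im['range_z'][rc[:,0].round().astype(int),rc[:,1].round().astype(int)]
    else: s=(z-p[2])/d[:,2]
    return p+d*np.asarray(s)[:,None]
def mpts(im,m): return pts(im,np.argwhere(m&(im['range_z']>0)))
E
python3 - <<'E'
from h import *
np.set_printoptions(precision=4,suppress=True)
a={}
for c in ['scene','top']:
    a[c]=im=get_image(c); print(c,im['position'],im['orientation'])
    for t in ['shaker','cover','speed_knob','tipbox_red','jar','tape','microplate']:
        for r in regions_of(t,c)[:3]:
            P=mpts(im,r['mask']); print(t,round(r['score'],2),r['box'],np.median(P,0),P[:,2].max())
    for t in ['seat','speed_knob_grip','cover']:
        for r in spot_point(t,c)[:3]: print('pt',t,round(r['score'],2),r['centre'],pts(im,r['centre']))
cv2.imwrite('pics/s.png',a['scene']['color'][:,:,::-1]);cv2.imwrite('pics/t.png',a['top']['color'][:,:,::-1])
print(sense())
E
```

```text
scene [ 1.4397 -0.8287  1.2956] [-0.3692  0.8442  0.36   -0.1461]
shaker 0.56 [222.0, 187.8, 100.1, 84.8] [ 0.5669 -0.0018  0.0863] 0.14117010265932795
cover 0.74 [304.2, 135.6, 38.4, 25.5] [0.3206 0.4921 0.013 ] 0.046032903233625966
cover 0.62 [254.5, 148.0, 41.8, 23.9] [0.2657 0.3075 0.0129] 0.04416970845958512
cover 0.58 [350.6, 154.5, 25.6, 28.1] [0.5173 0.5027 0.0133] 0.04347647479939076
speed_knob 0.54 [244.9, 220.3, 17.4, 17.9] [ 0.5526 -0.0692  0.1084] 0.14117010265932795
speed_knob 0.5 [205.8, 304.7, 18.5, 19.3] [ 0.647  -0.3028  0.0202] 0.032142474489444295
tipbox_red 0.83 [133.4, 253.1, 52.2, 55.1] [ 0.4805 -0.3681  0.0718] 0.08344645213261859
jar 0.73 [345.2, 194.5, 18.1, 32.4] [0.6629 0.2774 0.0515] 0.0837560181360737
tape 0.66 [201.8, 303.0, 23.4, 22.3] [ 0.6466 -0.3026  0.0195] 0.032142474489444295
microplate 0.84 [293.9, 276.5, 52.5, 40.1] [ 0.8134 -0.037   0.0143] 0.025116372381169594
microplate 0.59 [220.0, 187.0, 103.2, 85.1] [ 0.5672 -0.0001  0.0864] 0.14117010265932795
pt seat 0.91 [218.2, 286.3] [[0.5542 0.0717 0.0772]]
pt speed_knob_grip 0.49 [222.2, 255.8] [[ 
[... 1166 characters left out ...]
.63   0.2774 0.0738]]
pt cover 0.88 [307.8, 197.8] [[0.2489 0.3122 0.0382]]
pt cover 0.68 [284.6, 137.5] [[0.3085 0.4828 0.0334]]
pt cover 0.67 [215.7, 137.0] [[0.5029 0.5057 0.0123]]
{'clock': 1.1, 'joint_pos': array([ 1.0949,  0.477 ,  0.0224,  1.5554, -0.0115,  1.1093, -0.0831]), 'qd': array([ 0.0001,  0.0016, -0.0001,  0.0005, -0.0004, -0.0005,  0.001 ]), 'tau': array([  0.0002, -59.6326,   1.6061, -28.1544,   0.0124,   0.0018,
        -0.    ]), 'eef_pos': array([ 0.2427, -0.6299,  0.2313]), 'eef_rot': array([ 0.    ,  0.9831,  0.1829, -0.    ]), 'force': array([-0.4565, -0.3575, -0.2167]), 'moment': array([-0.0485, -0.0078, -0.0001]), 'grasp_force': 0.0, 'opening': 0.08501774366159169}
```

View pics/t.png

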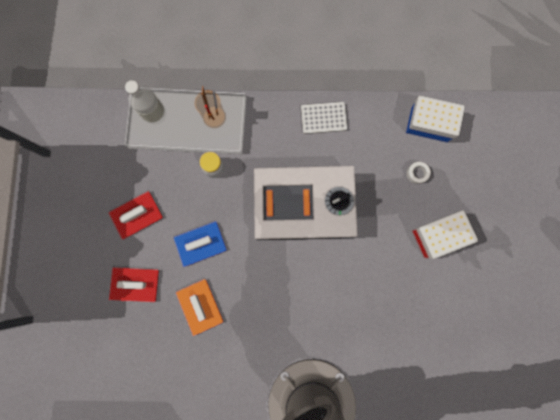

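View pics/s.png

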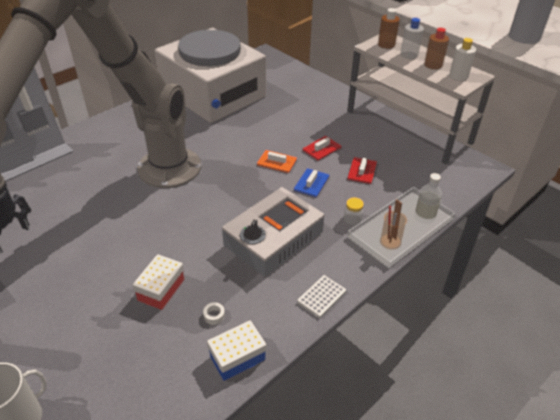

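The top view shows the blue plate at (row 244, col 200). The look-alikes are orange (307, 200), red (215, 135) and red (285, 134). Only the blue one fits the description. The shaker is at (202, 304) and the knob at (201, 340). Next I'll fit the geometry and confirm in a crop.

```bash
cat >> h.py <<'E'
def rect(P):
    "min-area rect of xy points: centre, (long,short), yaw of long side from world x, deg"
    (c,(w,h),a)=cv2.minAreaRect((P[:,:2]*1000).astype(np.float32))
    if w<h: w,h,a=h,w,a+90
    return np.array(c)/1000,(w,h),(a+90)%180-90
def cloud(im):
    m=im['range_z']>0; rc=np.argwhere(m); return pts(im,rc),im['color'][m].astype(int),rc
E
python3 - <<'E'
from h import *
np.set_printoptions(precision=4,suppress=True)
for c in ['scene','top']:
    im=get_image(c); P,C,rc=cloud(im)
    near=(abs(P[:,0]-.545)<.2)&(abs(P[:,1]-.03)<.2)
    d=P[near&(abs(P[:,2]-.09)<.006)&(C.min(1)>110)]; print(c,'deck',rect(d),np.median(d[:,2]))
    r=P[near&(abs(P[:,2]-.081)<.012)&(C.max(1)<75)&(P[:,1]>0)]; print('floor',rect(r),np.median(r[:,2]))
    o=P[near&(C[:,0]>C[:,2]+80)]; print('orange',rect(o),np.median(o[:,2]))
    b=(C[:,2]>C[:,0]+50)&(abs(P[:,0]-.42)<.12)&(abs(P[:,1]-.31)<.1)&(P[:,2]<.03); print('blue',rect(P[b]),np.median(P[b,2]))
    w=(C.min(1)>140)&(np.hypot(*(P[:,:2]-np.median(P[b,:2],0)).T)<.05); print('rib',rect(P[w]),np.median(P[w,2]))
    k=P[near&(P[:,2]>.118)]; print('bar',rect(k),k[:,2].max())
crops=[im['color'][y:y+60,x:x+80,::-1] for y,x in((214,160),(170,290))]
cv2.imwrite('pics/c.png',np.hstack([cv2.resize(q,(400,300),interpolation=cv2.INTER_CUBIC) for q in crops]))
E
```

```text
scene deck (array([0.5408, 0.0278]), (276.11248779296875, 197.2836151123047), -87.96466898918152) 0.09025548877146128
floor (array([0., 0.]), (0.0, 0.0), 0.0) nan
orange (array([0.5407, 0.072 ]), (116.88707733154297, 70.99946594238281), -87.5196442604065) 0.08469957939382822
blue (array([0.4312, 0.3223]), (143.88540649414062, 92.8065414428711), -68.79300880432129) 0.01244862393059698
rib (array([0.4253, 0.3201]), (73.76554870605469, 28.360504150390625), -68.3243522644043) 0.038178240308929245
bar (array([ 0.5462, -0.0659]), (54.289249420166016, 14.798654556274414), -63.21290588378906) 0.13914122561479458
top deck (array([0.5387, 0.0273]), (269.8424072265625, 190.66824340820312), -88.0455492734909) 0.0899404113963842
floor (array([0.5372, 0.0718]), (128.23855590820312, 86.9520263671875), -88.85290133953094) 0.07890485246230627
orange (array([0.5368, 0.0714]), (116.51702880859375, 69.32051086425781), -87.52189922332764) 0.08357060876639744
blue (array([0.4252, 0.3236]), (132.2430419921875, 91.18643188476562), -67.82014846801758) 0.011681705881626314
rib (array([0.4252, 0.3262]), (76.26586151123047, 16.00494384765625), -68.34200859069824) 0.03715948074731734
bar (array([ 0.5413, -0.0639]), (52.0383415222168, 13.576284408569336), -63.570011138916016) 0.13829242739513858
  return _methods._mean(a, axis=axis, dtype=dtype,
  ret = ret.dtype.type(ret / rcount)
```

View pics/c.png

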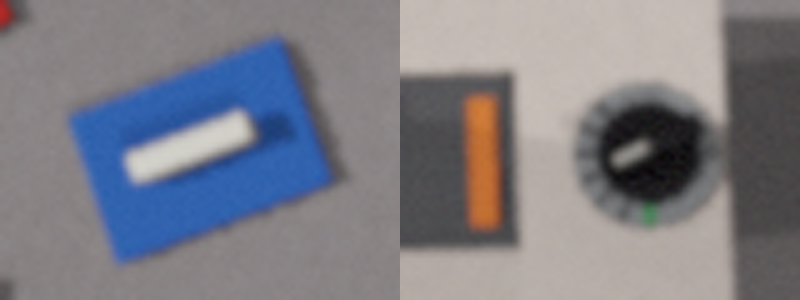

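The crop shows the blue plate with its white rib, rib centre at about (150, 190). On the right, the knob pointer aims left and down, away from the green tick. So the knob is at about 65° (1.14 rad), centred at about (0.542, -0.065), with shaker yaw about 2°. I'll move over the knob first.

>>> send_rows --claw '[0,0,0,0,0,0,0,0,0,0]' --linear '[[0.044,-0.038,0],[0.044,-0.038,0],[0.044,-0.038,0],[0.044,-0.038,0],[0.044,-0.038,0],[0.044,-0.038,0],[0.044,-0.038,0],[0.044,-0.038,0],[0.044,-0.038,0],[0.044,-0.038,0]]' --turn '[[0,0,0],[0,0,0],[0,0,0],[0,0,0],[0,0,0],[0,0,0],[0,0,0],[0,0,0],[0,0,0],[0,0,0]]'

```text
clock: 2.45
eef_pos: [0.5175, -0.1155, 0.2317]
eef_rot: [0.0, 0.983, 0.183, 0.0]
force: [0.3, -0.4, -1.4]
opening: 0.0853
grasp_force: 0.0
```

>>> send_rows --claw '[0,0,0,0,0,0,0,0,0]' --linear '[[0.042,-0.04,0],[0,0,0],[0,0,0],[0,0,0],[0,0,0],[0,0,0],[0,0,0],[0,0,0],[0,0,0]]' --turn '[[0,0,0],[0,0,-10.6],[0,0,-10.6],[0,0,-10.6],[0,0,-10.6],[0,0,-10.6],[0,0,-10.6],[0,0,-10.6],[0,0,-10.6]]'

```text
clock: 3.58
eef_pos: [0.5415, -0.0648, 0.2314]
eef_rot: [0.0, 0.6, 0.8, 0.0]
force: [-0.1, 0.3, 0.1]
opening: 0.0854
grasp_force: 0.0
```

>>> send_rows --claw '[0,0,0]' --linear '[[0,0,0],[0,0,0],[0,0,0]]' --turn '[[0,0,-10.6],[0,0,0],[0,0,0]]'

```text
clock: 3.95
eef_pos: [0.5415, -0.0648, 0.2314]
eef_rot: [0.0, 0.528, 0.849, 0.0]
force: [0.8, -0.9, 0.2]
opening: 0.0853
grasp_force: 0.0
```

```bash
cat >> h.py <<'E'
def rel(x,y,z,phi):
    "shift in tool axes and turn about tool z to reach world xyz with tool-x yaw phi (deg)"
    s=sense(); M=rot(s['eef_rot']); f=np.degrees(np.arctan2(M[1,0],M[0,0]))
    print('t',round(s['clock'],2),'tcp',s['eef_pos'].round(4),'phi',round(f,2),'tilt',(M[:,2]).round(4),'shift',(M.T@(np.array([x,y,z])-s['eef_pos'])).round(4),'turnz',round(-((phi-f+180)%360-180),2),'F',s['force'].round(1),'open',round(s['opening'],4),'q',s['joint_pos'].round(2))
E
python3 - <<'E'
from h import *
np.set_printoptions(precision=4,suppress=True)
im=get_image('wrist'); P,C,rc=cloud(im); print(im['position'])
k=(P[:,2]>.118)&(P[:,2]<.145)&(abs(P[:,0]-.543)<.06)&(abs(P[:,1]+.065)<.06)
print('bar',k.sum(),rect(P[k]) if k.sum() else 0,np.median(P[k,2]),rc[k].min(0),rc[k].max(0))
d=(abs(P[:,2]-.09)<.005)&(C.min(1)>100); print('deck',rect(P[d]),np.median(P[d,2]))
print([ (r['score'],r['centre'],pts(im,r['centre'])) for r in spot_point('speed_knob_grip','wrist')])
rel(.542,-.065,.11,116.6)
cv2.imwrite('pics/w1.png',im['color'][:,:,::-1])
E
```

```text
[ 0.5107 -0.0013  0.3737]
bar 1377 (array([ 0.5433, -0.0642]), (52.45582962036133, 13.994852066040039), -62.715240478515625) 0.13339107411705345 [172 271] [244 291]
deck (array([0.5414, 0.0159]), (248.1350555419922, 191.89990234375), -87.98262739181519) 0.08975408325544704
[(0.79, [209.7, 282.6], array([[ 0.5438, -0.063 ,  0.1334]]))]
t 4.05 tcp [ 0.5415 -0.0647  0.2313] phi 116.34 tilt [ 0.0001 -0.0002 -1.    ] shift [-0.0005  0.0003  0.1213] turnz -0.26 F [-0.4  0.3  0.8] open 0.0858 q [ 0.48  0.32 -0.58  1.84  0.2   1.04  0.28]
```

View pics/w1.png

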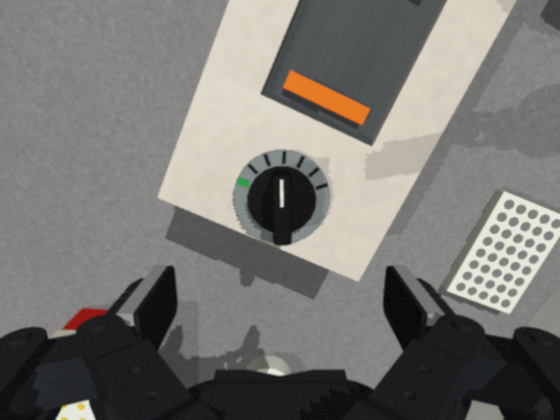

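The wrist view shows the knob at (200, 282), with its pointer up and the green tick to the left at (183, 243). The bar lies across the finger line as wanted, so I'll go down and grip it.

>>> send_rows --claw '[0,0,0,0,1,1,1,1,1,1]' --linear '[[0,0.0015,0.035],[0,0,0.04],[0,0,0.034],[0,0,0.012],[0,0,0],[0,0,0],[0,0,0],[0,0,0],[0,0,0],[0,0,0]]' --turn '[[0,0,-0.6],[0,0,0],[0,0,0],[0,0,0],[0,0,0],[0,0,0],[0,0,0],[0,0,0],[0,0,0],[0,0,0]]' --newtons 30

```text
clock: 5.3
eef_pos: [0.5428, -0.0643, 0.1112]
eef_rot: [0.0, 0.522, 0.853, -0.0]
force: [-3.1, -0.6, 5.6]
opening: 0.0134
grasp_force: 32.3
```

>>> send_rows --claw '[1,1,1,1,1,1,1,1,1]' --linear '[[0,0,0],[0,0,0],[0,0,0],[0,0,0],[0,0,0],[0,0,0],[0,0,0],[0,0,0],[0,0,0]]' --turn '[[0,0,-7],[0,0,-7],[0,0,-8],[0,0,-8],[0,0,-8],[0,0,-8],[0,0,-8],[0,0,-6],[0,0,0]]'

```text
clock: 6.42
eef_pos: [0.5422, -0.0653, 0.1112]
eef_rot: [-0.001, 0.026, 1.0, -0.001]
force: [-5.2, -3.4, 9.4]
opening: 0.0135
grasp_force: 32.9
```

Run:
```python
from h import *
rel(.543,-.0643,.111,182); s=sense(); print(s['moment'])
```

```text
t 6.42 tcp [ 0.5422 -0.0653  0.1112] phi 177.06 tilt [-0.0013 -0.0022 -1.    ] shift [-0.0008  0.001   0.0002] turnz -4.94 F [-5.2 -3.4  9.4] open 0.0135 q [ 0.6   0.53 -0.77  1.93  0.48  0.87  1.1 ]
[-0.45860902  1.1607008   0.00215367]
```

>>> send_rows --claw '[1,1,1,1,1]' --linear '[[0,0,0],[0,0,0],[0,0,0],[0,0,0],[0,0,0]]' --turn '[[0,0,-3],[0,0,-2],[0,0,-2],[0,0,-2],[0,0,0]]'

```text
clock: 7.05
eef_pos: [0.5425, -0.0654, 0.1113]
eef_rot: [-0.0, -0.051, 0.999, -0.001]
force: [-5.6, -2.1, 9.4]
opening: 0.0131
grasp_force: 56.0
```

Run:
```python
from h import *
rel(.543,-.0643,.111,182); s=sense(); print(s['moment'])
```

```text
t 7.05 tcp [ 0.5425 -0.0654  0.1113] phi -174.18 tilt [-9.0e-04 -1.6e-03 -1.0e+00] shift [-0.0006  0.001   0.0003] turnz 3.82 F [-5.6 -2.1  9.4] open 0.0131 q [ 0.63  0.54 -0.8   1.93  0.51  0.88  1.24]
[-0.41212771  1.00024537 -1.09961106]
```

The moment of -1.1 N m about z shows it is at the stop. Now I'll release and lift.

>>> send_rows --claw '[0,0,0,0,0,0,0,0]' --linear '[[0,0,0],[0,0,0],[0,0,0],[0,0,-0.02],[0,0,-0.03],[0,0,-0.04],[0,0,-0.04],[0,0,0]]' --turn '[[0,0,0],[0,0,0],[0,0,0],[0,0,0],[0,0,0],[0,0,0],[0,0,0],[0,0,0]]'

```text
clock: 8.05
eef_pos: [0.545, -0.0632, 0.2448]
eef_rot: [0.004, -0.053, 0.999, -0.001]
force: [-0.5, 0.5, -0.0]
opening: 0.0856
grasp_force: 0.0
```

Run:
```python
from h import *
np.set_printoptions(precision=4,suppress=True)
for c in ['wrist','scene']:
    im=get_image(c); P,C,rc=cloud(im)
    k=(P[:,2]>.12)&(P[:,2]<.145)&(abs(P[:,0]-.543)<.04)&(abs(P[:,1]+.065)<.04)
    if k.sum()>10: print(c,'bar',k.sum(),rect(P[k]))
    d=(abs(P[:,2]-.09)<.004)&(C.min(1)>100); print('deck',rect(P[d]))
rel(.426,.324,.24,111.7); print(sense()['moment'])
```

```text
wrist bar 1275 (array([ 0.5437, -0.065 ]), (53.27581787109375, 13.958593368530273), 2.1316564083099365)
deck (array([0.5409, 0.0277]), (271.77099609375, 191.32032775878906), -88.0279631614685)
scene bar 98 (array([ 0.5471, -0.0645]), (58.317848205566406, 19.272005081176758), 2.8187737464904785)
deck (array([0.2585, 0.4691]), (2123.42529296875, 1762.532470703125), 64.52264404296875)
t 8.15 tcp [ 0.5429 -0.064   0.2412] phi -173.93 tilt [ 0.0013 -0.0006 -1.    ] shift [0.0752 0.3982 0.0008] turnz 74.37 F [-0.4 -0.2  0.2] open 0.0854 q [ 0.72  0.39 -0.91  1.81  0.34  1.11  1.38]
[-0.1039  0.0175  0.0451]
```

The knob is off: the bar is at 2.1° and the shaker yaw at 2.0°. On to the cover.

>>> send_rows --claw '[0,0,0,0,0,0,0,0,0]' --linear '[[0.0094,0.0498,0],[0.0094,0.0498,0],[0.0094,0.0498,0],[0.0094,0.0498,0],[0.0094,0.0498,0],[0.0094,0.0498,0],[0.0094,0.0498,0],[0.0094,0.0498,0],[0,0,0]]' --turn '[[0,0,0],[0,0,0],[0,0,0],[0,0,0],[0,0,0],[0,0,0],[0,0,0],[0,0,0],[0,0,10.6]]'

```text
clock: 9.28
eef_pos: [0.4226, 0.3283, 0.2397]
eef_rot: [-0.002, 0.038, 0.999, 0.001]
force: [-0.3, -0.9, 0.4]
opening: 0.0856
grasp_force: 0.0
```

>>> send_rows --claw '[0,0,0,0,0,0,0,0]' --linear '[[0,0,0],[0,0,0],[0,0,0],[0,0,0],[0,0,0],[0,0,0],[0,0,0],[0,0,0]]' --turn '[[0,0,10.6],[0,0,10.6],[0,0,10.6],[0,0,10.6],[0,0,10.6],[0,0,10.6],[0,0,0],[0,0,0]]'

```text
clock: 10.28
eef_pos: [0.4255, 0.324, 0.2398]
eef_rot: [-0.0, 0.559, 0.829, -0.001]
force: [0.1, -0.3, 0.4]
opening: 0.0851
grasp_force: 0.0
```

Run:
```python
from h import *
np.set_printoptions(precision=4,suppress=True)
im=get_image('wrist'); P,C,rc=cloud(im)
b=(C[:,2]>C[:,0]+50)&(abs(P[:,0]-.426)<.12)&(abs(P[:,1]-.324)<.12)&(P[:,2]<.02); print('blue',rect(P[b]),np.median(P[b,2]))
w=(P[:,2]>.03)&(P[:,2]<.05)&(np.hypot(P[:,0]-.426,P[:,1]-.324)<.06); print('rib',rect(P[w]),np.median(P[w,2]))
r=rect(P[w]);rel(*r[0],.017,r[2]%180)
cv2.imwrite('pics/w2.png',im['color'][:,:,::-1])
```

```text
blue (array([0.4301, 0.322 ]), (134.4799041748047, 92.09142303466797), -68.18585014343262) 0.01162895545779205
rib (array([0.4284, 0.3239]), (69.65653228759766, 15.280607223510742), -68.09747314453125) 0.03752389638439835
t 10.32 tcp [0.4257 0.3241 0.2399] phi 112.05 tilt [-0.0007 -0.0004 -1.    ] shift [-0.0011  0.0027  0.2229] turnz 0.14 F [-0.1  0.2  0.3] open 0.0854 q [-0.16  0.32 -0.73  1.84  0.24  1.07 -0.6 ]
```

View pics/w2.png

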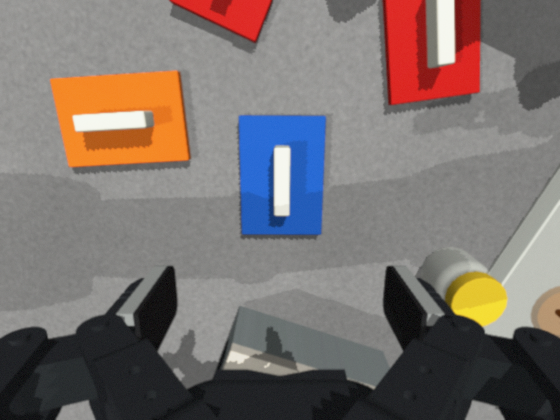

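The wrist view shows the blue plate at (178, 282) with its rib upright between the fingers, and orange (120, 120) and the reds well clear. Next I'll descend and grip.

>>> send_rows --claw '[0,0,0,0,0,0,1,1,1,1]' --linear '[[-0.001,0.0025,0.05],[0,0,0.055],[0,0,0.055],[0,0,0.04],[0,0,0.0165],[0,0,0.006],[0,0,0],[0,0,0],[0,0,0],[0,0,0]]' --turn '[[0,0,0],[0,0,0],[0,0,0],[0,0,0],[0,0,0],[0,0,0],[0,0,0],[0,0,0],[0,0,0],[0,0,0]]' --newtons 60

```text
clock: 11.58
eef_pos: [0.4291, 0.3245, 0.0186]
eef_rot: [0.0, 0.56, 0.828, 0.001]
force: [-1.0, -0.8, 1.1]
opening: 0.0145
grasp_force: 58.6
```

>>> send_rows --claw '[1,1,1]' --linear '[[0,0,0],[0,0,0],[0,0,0]]' --turn '[[0,0,0],[0,0,0],[0,0,0]]'

```text
clock: 11.95
eef_pos: [0.4291, 0.3246, 0.0186]
eef_rot: [0.0, 0.56, 0.828, 0.001]
force: [-0.1, -0.3, 7.1]
opening: 0.0149
grasp_force: 59.7
```

>>> send_rows --claw '[1,1,1,1,1,1,1]' --linear '[[0,0,-0.01],[0,0,-0.03],[0,0,-0.045],[0,0,-0.05],[0,0,-0.045],[0,0,0],[0,0,0]]' --turn '[[0,0,0],[0,0,0],[0,0,0],[0,0,0],[0,0,0],[0,0,0],[0,0,0]]'

```text
clock: 12.82
eef_pos: [0.4282, 0.3236, 0.1974]
eef_rot: [0.0, 0.56, 0.828, -0.0]
force: [-0.3, 0.2, -1.9]
opening: 0.0148
grasp_force: 58.8
```

```bash
cat >> h.py <<'E'
def inhand(im):
    "blue points in tool frame (plate face)"
    s=sense(); M=rot(s['eef_rot']); P,C,rc=cloud(im)
    b=(C[:,2]>C[:,0]+50); T=(P[b]-s['eef_pos'])@M; T=T[(abs(T[:,0])<.09)&(abs(T[:,1])<.07)&(abs(T[:,2])<.04)]
    A=np.c_[T[:,:2],np.ones(len(T))]; k=np.linalg.lstsq(A,T[:,2],rcond=None)[0]
    print('n',len(T),'rect tool',rect(T),'plane slopes deg',np.degrees(k[:2]).round(2),'z',k[2].round(4))
E
python3 - <<'E'
from h import *
np.set_printoptions(precision=4,suppress=True)
for c in ('wrist','top','scene'): inhand(get_image(c))
rel(.5393,.0727,.2,92)
E
```

```text
n 29399 rect tool (array([0.0011, 0.001 ]), (126.9283676147461, 90.24136352539062), 0.00839534867554903) plane slopes deg [ 0.31 -0.1 ] z 0.0061
n 530 rect tool (array([-0.0363, -0.0011]), (89.32791137695312, 58.585113525390625), 88.62246704101562) plane slopes deg [0.09 0.29] z 0.0065
n 386 rect tool (array([-0.0042,  0.0016]), (139.43470764160156, 93.11531066894531), -1.3897781372070312) plane slopes deg [-0.04 -0.28] z 0.0056
t 12.97 tcp [0.4279 0.3235 0.1964] phi 111.88 tilt [-0.0022 -0.0016 -1.    ] shift [-0.2742  0.0099 -0.0034] turnz 19.88 F [ 0.3 -0.4 -1.3] open 0.0147 q [-0.18  0.38 -0.72  1.88  0.29  0.99 -0.65]
```

>>> send_rows --claw '[1,1,1,1,1,1,1,1,1,1]' --linear '[[-0.02,0.001,0],[-0.043,0.0015,0],[-0.05,0.002,0],[-0.05,0.002,0],[-0.05,0.0015,0],[-0.041,0.0015,0],[-0.02,0.0005,0],[0,0,0],[0,0,0],[0,0,0]]' --turn '[[0,0,0],[0,0,0],[0,0,0],[0,0,0],[0,0,6],[0,0,7],[0,0,6.9],[0,0,0],[0,0,0],[0,0,0]]'

```text
clock: 14.22
eef_pos: [0.5312, 0.0725, 0.1977]
eef_rot: [-0.0, 0.693, 0.72, 0.0]
force: [0.7, 0.3, -0.6]
opening: 0.0147
grasp_force: 58.8
```

Run:
```python
from h import *
np.set_printoptions(precision=4,suppress=True)
im=get_image('wrist'); inhand(im); P,C,rc=cloud(im)
d=(abs(P[:,2]-.09)<.004)&(C.min(1)>100)&(abs(P[:,0]-.54)<.15)&(abs(P[:,1]-.03)<.2); print('deck',rect(P[d]))
print(abs(P[d]).min(0),P[d].max(0))
im=get_image('scene'); inhand(im); P,C,rc=cloud(im)
b=(C[:,2]>C[:,0]+50)&(P[:,2]>.15)&(abs(P[:,1])<.3)&(abs(P[:,0]-.54)<.15);print('scene blue',rect(P[b]))
im=get_image('top');  P,C,rc=cloud(im)
d=(abs(P[:,2]-.09)<.004)&(C.min(1)>100)&(abs(P[:,0]-.54)<.15)&(abs(P[:,1]-.03)<.2); print('deck top',rect(P[d]))
rel(.5393,.0727,.12,92)
```

```text
n 29216 rect tool (array([0.0016, 0.0004]), (126.7447509765625, 89.8998794555664), -0.1762847900390625) plane slopes deg [0.21 0.02] z 0.0068
deck (array([0.5387, 0.0767]), (191.23477172851562, 171.4986572265625), 1.9029420614242554)
[0.4405 0.     0.0861] [0.6369 0.165  0.0924]
n 555 rect tool (array([-0.0015,  0.0026]), (134.56182861328125, 96.12666320800781), 1.2344272136688232) plane slopes deg [ 0.2  -0.22] z 0.0067
scene blue (array([0.534 , 0.0706]), (134.5630645751953, 96.12672424316406), -89.10944545269012)
deck top (array([0.539 , 0.0272]), (270.1939392089844, 190.32858276367188), -87.85748052597046)
t 14.38 tcp [0.5314 0.0717 0.1978] phi 92.09 tilt [-0.      0.0002 -1.    ] shift [0.0007 0.0079 0.0778] turnz 0.09 F [-0.2  0.  -0.6] open 0.0147 q [ 0.22  0.34 -0.57  1.89  0.22  0.97 -0.41]
```

>>> send_rows --claw '[1,1,1,1,1,1]' --linear '[[0.0005,0.0074,0.02],[0,0,0.03],[0,0,0.02],[0,0,0.01],[0,0,0],[0,0,0]]' --turn '[[0,0,0],[0,0,0],[0,0,0],[0,0,0],[0,0,0],[0,0,0]]'

```text
clock: 15.12
eef_pos: [0.5396, 0.0719, 0.1184]
eef_rot: [0.0, 0.695, 0.719, 0.001]
force: [-0.2, 1.3, -1.1]
opening: 0.0147
grasp_force: 58.8
```

Run:
```python
from h import *
np.set_printoptions(precision=4,suppress=True)
rel(.5388,.0725,.112,92)
im=get_image('wrist'); inhand(im); cv2.imwrite('pics/w3.png',im['color'][:,:,::-1])
```

```text
t 15.12 tcp [0.5396 0.0719 0.1184] phi 91.98 tilt [ 0.0012  0.0003 -1.    ] shift [ 0.0007 -0.0007  0.0064] turnz -0.02 F [-0.2  1.3 -1.1] open 0.0147 q [ 0.17  0.45 -0.53  1.94  0.31  0.82 -0.49]
n 29243 rect tool (array([0.0012, 0.0004]), (126.9798812866211, 89.76398468017578), 0.03470703586935997) plane slopes deg [0.25 0.04] z 0.007
```

View pics/w3.png

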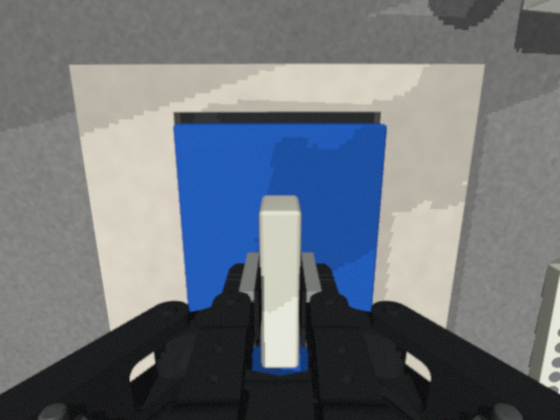

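Run:
```python
from h import *
np.set_printoptions(precision=4,suppress=True)
im=get_image('wrist'); s=sense(); M=rot(s['eef_rot'])
g=cv2.cvtColor(im['color'],cv2.COLOR_RGB2GRAY).astype(int)
for r in (115,118,121): 
    d=np.where(g[r,150:410]<90)[0]+150; print(r,d.min(),d.max(), ((pts(im,[[r,d.min()-.5],[r,d.max()+.5]],.09)-s['eef_pos'])@M)[:,:2])
col=g[95:125,230]; print(col)
for zz in (.09,): print('far edge x', ((pts(im,[[112,230],[112,330]],zz)-s['eef_pos'])@M)[:,:2])
C=im['color'].astype(int);b=C[:,:,2]>C[:,:,0]+50
for r in (130,160,200):
    d=np.where(b[r])[0]; print('blue',r,((pts(im,[[r,d.min()-.5],[r,d.max()+.5]],s['eef_pos'][2]-.0065)-s['eef_pos'])@M)[:,:2])
print('blue far',((pts(im,[[np.where(b[:,230])[0].min()-.5,230]],s['eef_pos'][2]-.0065)-s['eef_pos'])@M)[:,:2]); rel(.5388,.0725,.112,92)
```

```text
115 175 379 [[ 0.0677 -0.0491]
 [ 0.0677  0.0478]]
118 175 378 [[ 0.0664 -0.0492]
 [ 0.0663  0.0474]]
121 175 378 [[ 0.065  -0.0493]
 [ 0.065   0.0475]]
[206 205 208 207 207 206 206 207 204 193 183 181 182 181 179 172 135  83
  50  43  41  40  44  40  40  42  43  47  60  71]
far edge x [[ 0.0691 -0.0228]
 [ 0.0691  0.0243]]
blue 130 [[ 0.0621 -0.0436]
 [ 0.0621  0.045 ]]
blue 160 [[ 0.0496 -0.0438]
 [ 0.0496  0.0448]]
blue 200 [[ 0.032  -0.0439]
 [ 0.032   0.0449]]
blue far [[ 0.0651 -0.02  ]]
t 15.22 tcp [0.5396 0.0717 0.1186] phi 91.97 tilt [ 0.0016  0.0002 -1.    ] shift [ 0.0008 -0.0008  0.0066] turnz -0.03 F [-0.1  0.2 -0.6] open 0.0149 q [ 0.17  0.45 -0.53  1.94  0.31  0.82 -0.49]
```

>>> send_rows --claw '[1,1,1,1,1,1,1]' --linear '[[0,-0.0013,0],[0,0,0.004],[0,0,0.003],[0,0,0.003],[0,0,0.002],[0,0,0.001],[0,0,0]]' --turn '[[0,0,0],[0,0,0],[0,0,0],[0,0,0],[0,0,0],[0,0,0],[0,0,0]]'

```text
clock: 16.1
eef_pos: [0.5377, 0.0716, 0.1047]
eef_rot: [-0.0, 0.695, 0.719, -0.0]
force: [-0.3, -0.6, -1.2]
opening: 0.0148
grasp_force: 58.8
```

>>> send_rows --claw '[1,1,1,1]' --linear '[[0,0,0.001],[0,0,0.001],[0,0,0.001],[0,0,0]]' --turn '[[0,0,0],[0,0,0],[0,0,0],[0,0,0]]'

```text
clock: 16.6
eef_pos: [0.5378, 0.0715, 0.1024]
eef_rot: [0.0, 0.695, 0.719, 0.0]
force: [-3.2, -1.5, 5.1]
opening: 0.0147
grasp_force: 59.7
```

Contact with the bars. I'll keep pressing slowly.

>>> send_rows --claw '[1,1,1,1]' --linear '[[0,0,0.001],[0,0,0.001],[0,0,0.001],[0,0,0]]' --turn '[[0,0,0],[0,0,0],[0,0,0],[0,0,0]]'

```text
clock: 17.1
eef_pos: [0.5378, 0.0715, 0.0996]
eef_rot: [0.0, 0.695, 0.719, 0.0]
force: [-3.5, -0.3, 6.1]
opening: 0.0146
grasp_force: 60.0
```

>>> send_rows --claw '[1,1,1]' --linear '[[0,0,0.001],[0,0,0.001],[0,0,0]]' --turn '[[0,0,0],[0,0,0],[0,0,0]]'

```text
clock: 17.48
eef_pos: [0.5378, 0.0715, 0.0976]
eef_rot: [0.0, 0.695, 0.719, -0.0]
force: [-2.8, -0.8, 7.0]
opening: 0.0148
grasp_force: 60.0
```

>>> send_rows --claw '[1,1,1]' --linear '[[0,0,0.001],[0,0,0.001],[0,0,0]]' --turn '[[0,0,0],[0,0,0],[0,0,0]]'

```text
clock: 17.85
eef_pos: [0.5378, 0.0715, 0.0966]
eef_rot: [0.001, 0.695, 0.719, -0.0]
force: [-6.3, -2.2, 17.9]
opening: 0.0149
grasp_force: 61.3
```

Run:
```python
from h import *
rel(.538,.0715,.0955,92)
im=get_image('wrist'); inhand(im); P,C,rc=cloud(im)
b=(C[:,2]>C[:,0]+50)&(abs(P[:,0]-.54)<.06)&(abs(P[:,1]-.07)<.08)
d=(abs(P[:,2]-.09)<.004)&(C.min(1)>100)&(abs(P[:,0]-.54)<.1)&(P[:,1]<.17); print(np.median(P[b,2]),np.median(P[d,2]))
```

```text
t 17.85 tcp [0.5378 0.0715 0.0966] phi 91.96 tilt [ 5.0e-04 -1.2e-03 -1.0e+00] shift [-0.      0.0002  0.0011] turnz -0.04 F [-6.3 -2.2 17.9] open 0.0149 q [ 0.16  0.48 -0.51  1.96  0.33  0.78 -0.51]
n 29534 rect tool (array([0.00172741, 0.00077521]), (126.21046447753906, 96.27434539794922), -0.17449951171875) plane slopes deg [0.15 0.08] z 0.0068
0.08964946946429728 0.08968546980932644
```

The force jumped and the blue face is level with the deck, so it is on the rigid floor. Now release, lift and check.

>>> send_rows --claw '[1,0,0,0,0,0,0,0,0,0]' --linear '[[0,0,-0.0005],[0,0,0],[0,0,0],[0,0,0],[0,0,0],[0,0,-0.01],[0,0,-0.03],[0,0,-0.05],[0,0,-0.05],[0,0,0]]' --turn '[[0,0,0],[0,0,0],[0,0,0],[0,0,0],[0,0,0],[0,0,0],[0,0,0],[0,0,0],[0,0,0],[0,0,0]]'

```text
clock: 19.15
eef_pos: [0.5402, 0.0725, 0.2402]
eef_rot: [0.003, 0.695, 0.719, 0.003]
force: [0.9, 0.7, -0.2]
opening: 0.0856
grasp_force: 0.0
```

Run:
```python
from h import *
np.set_printoptions(precision=4,suppress=True)
rel(.538,.0715,.25,92)
for c in ('wrist','scene'):
    im=get_image(c); P,C,rc=cloud(im)
    b=(C[:,2]>C[:,0]+50)&(abs(P[:,0]-.54)<.06)&(abs(P[:,1]-.07)<.08)&(P[:,2]<.1); B=P[b]
    d=(abs(P[:,2]-.09)<.004)&(C.min(1)>100)&(abs(P[:,0]-.54)<.1)&(abs(P[:,1]-.04)<.13); D=P[d]
    f=lambda Q:np.linalg.lstsq(np.c_[Q[:,:2]-[.54,.07],np.ones(len(Q))],Q[:,2],rcond=None)[0]*[57.3,57.3,1]
    k=(P[:,2]>.12)&(P[:,2]<.145)&(abs(P[:,0]-.543)<.04)&(abs(P[:,1]+.065)<.04)
    print(c,rect(B),f(B),f(D),'deck',rect(D),'bar',rect(P[k]) if k.sum()>9 else 0)
    cv2.imwrite(f'pics/f_{c}.png',im['color'][:,:,::-1])
```

```text
t 19.15 tcp [0.5402 0.0725 0.2402] phi 91.97 tilt [ 0.0087  0.0011 -1.    ] shift [-0.001  -0.0022 -0.0098] turnz -0.03 F [ 0.9  0.7 -0.2] open 0.0856 q [ 0.23  0.31 -0.58  1.83  0.19  1.05 -0.39]
wrist (array([0.5382, 0.0695]), (133.93252563476562, 93.64856719970703), -88.16352438926697) [0.1921 0.0777 0.0895] [0.0738 0.0367 0.0896] deck (array([0.5401, 0.0347]), (256.0048828125, 190.95864868164062), -87.9649167060852) bar (array([ 0.5436, -0.0638]), (53.03961944580078, 14.743536949157715), 2.4623515605926514)
scene (array([0.5413, 0.0708]), (132.8595428466797, 92.19895935058594), -87.00984573364258) [-0.139  -0.3303  0.0904] [ 0.0046 -0.0557  0.0901] deck (array([0.5413, 0.0368]), (255.97637939453125, 194.49081420898438), -88.79500961303711) bar (array([ 0.5463, -0.0652]), (53.73631286621094, 16.65757942199707), 3.873178482055664)
```

View pics/f_wrist.png

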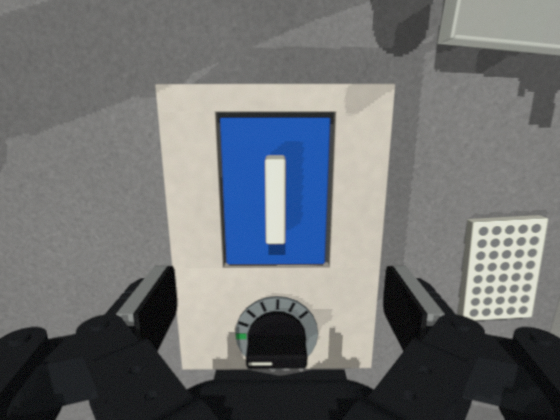

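The cover sits in the recess at (190, 275) with an even gap all round. It is level with the deck to about 0.2 mm in the wrist view and 0.8 mm in the coarser scene view. The knob bar is at the off tick, and the gripper is clear.

```bash
python3 -c "
from cell import sign_off; print(sign_off())"
```

```text
the job is handed in; nothing more can be done
None
```

I turned the knob to its off stop, then pressed the blue cover gently home, flush with the deck; I touched none of the other loose things, and handed the job in at about 19 s of the 61 s allowed.

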